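Fold the retainer flap over the spare ion-source probe and shut its case

ROBOT

A 6-joint arm with a two-finger parallel gripper is mounted at the origin on the work surface. World frame = base frame: x ahead of the robot, y to its left, z up, the work surface at z = 0. Lengths are in m, angles in rad, forces in N, time in s.
With the tool pointing down it reaches from about 0.25 to 0.775 m from the base axis. Payload 4 kg.
Tool frame: the origin (TCP) lies midway between the tips of the shut fingers; the grasp point (between the pads) lies 19 mm behind it; z points along the fingers, y is the direction in which the jaws open and shut (so a half turn about z gives the same grasp; the last joint's range is limited). The gripper opens to 94 mm and grips with 3 to 60 N. Pads are 16 mm wide; open, the fingers measure 119 mm over their backs; the gripper's body (75 mm by 177 mm) begins 78 mm behind the grasp point.
Start: joints at [1.111, 0.087, 1.371, -0, 1.684, -0.103], TCP at [0.192, 0.515, 0.206] pointing down, gripper open.
Joint ranges: [-3.1, 3.1], [-0.76, 2.03], [0.27, 2.55], [-1.08, 4.22], [0.17, 2.65], [-2.57, 2.57]. Speed limits (rad/s): [2.79, 2.79, 3.14, 3.14, 3.14, 3.14].

INTERFACE

Orientations are given as [roll, pitch, yaw] about the fixed x, y, z axes, in that order (R = Rz(yaw) Ry(pitch) Rx(roll)).
In Python, from bench import robot gives the robot as it stands.
- The arm moves only by the tool drive_tool, never from a script. Its argument "series" is a list that holds one entry, the list of rows, each a list of 7 numbers: the turn, a rotation vector about the tool's x, y, z in rad, then the shift along the tool's x, y, z in cm, then the opening in per cent of the stroke, from 0 (shut) to 100 (fully open). In form: [[[rx, ry, rz, tx, ty, tz, fingers], ...]]. A call has 1 to 20 rows; each row is the pose to reach, as a shift and turn from the pose measured when the call began, along the tool's axes at that moment; what a row does not reach only later rows make up. A row lasts 1/10 s, in which the tool goes at most 50 mm and 8.59 degrees, less where a joint would pass 70% of its speed; a pose out of reach is approached as far as the arm can. A call with a gripper value outside its range is refused whole. The fingers move at their own pace and stop on an object; the grip force is fixed at half the most. Time passes only in rows, so rows that repeat a pose let the fingers close. It gives the time, the measured TCP pose, the force and the opening at its end, in the units of the state.
- robot.get_obs(): the state, without advancing time (a new reading comes with each control period).
- robot.snapshot(name): name is "scene" or "top" or "wrist"; returns a dict with "img" (400x640x3 uint8, blue, green, red), "depth" (400x640 float32, m along the optical axis (not along the pixel's ray), 0 where there is no reading), "vertical_fov" (degrees; the focal length in pixels is half the picture's height over the tangent of half this angle, whatever the lens; pixels are square), "cx", "cy" (the principal point, pixels), "dist_coeffs" ([k1, k2, p1, p2, k3] as OpenCV has them; the pictures are not rectified), "rvec" (rotation vector, rad) and "tvec" (3), from world to camera coordinates, as OpenCV has them. Camera axes: x right, y down, z forward; pixel columns grow to the right and rows downward; lengths in m; the calibration is good to about 2 mm. A picture is of the moment at which its call begins.
- robot.close_job(): hands the job in, once; it reports no verdict.
The state is a dict: "time": time; "joint_positions": joint angles; "qvel": joint speeds; "joint_torque": joint torques, N m; "tool_pos": TCP position; "ee_rot": TCP orientation; "wrist_force": force on the tool from outside, world axes, zero at the start; "wrist_torque": the same for the moment, N m; "width": finger opening in m.
Only numpy, scipy, OpenCV 4.12 (cv2) and the standard library are available. Lean on these libraries where they do the work, as an engineer would, in place of code of your own. Each camera call takes 0.05 s, during which the arm holds its last target.

TASK

The spare ion-source probe is back in its foam-lined transport case. Without gripping anything, push the upright white retainer flap over with your fingers until it lies fully down over the probe, and only then swing the dark lid shut over it from behind until it sits fully closed on the rim. Leave the case where it stands, the parts in their foam and everything else on the bench alone.

Things in the scene. Friction and masses are not known exactly. Their poses are not given: they have to be found in the camera images.
- case: Loose dark transport case, 2 kg, rubber feet. Base 220 (its x) x 160 (its y) mm, rim 85 mm above the bench; foam top at 62 mm. Origin: centre of its underside, on the bench. x runs along both hinge lines, +y to the lid's hinge side (robot's left), -y to the flap's hinge side, whose unused catches and handle stand 14 mm proud below the rim. Yaw 0 is world-aligned; turned up to 0.8 rad either way.
- lid (a joint): Angle of the lid, rad: 0 shut flat on the rim, 1.57 upright, stop at 1.9 leaning outwards; starts 1.55 to 1.85. 0.3 kg on friction hinges of about 0.3 N m: it stays where it is left and must be pushed all the way (2 to 5 N near its free edge; over 10 N sideways there may slide or tip the case).
- lid_hinge (a point): Middle of the lid's hinge line, 85 mm above the bench, at case x = 0, y = +80 mm. Its axes turn with the lid, equal to the case's when shut. The lid is a stiff shell 220 mm along x, reaching 160 mm from the hinge in this -y, from z = 0 (rim plane, foam-lined inside) to z = +30 mm, its smooth outer face. Open, the outer face looks away from the case (case +y).
- lid_edge (a point): Middle of the lid's free edge, half-way through its 30 mm thickness, 160 mm from the hinge; about 245 mm above the bench when the lid is upright, 100 mm when it is shut.
- flap (a joint): Angle of the white flap, rad: 0 fully down over the parts, 1.57 upright, stop at 1.8 leaning outwards; starts 1.3 to 1.7. 0.09 kg on a friction hinge of about 0.085 N m: it stays where it is left and must be pushed all the way down (1 to 2 N near its free edge). While it stands up it blocks the lid.
- flap_hinge (a point): Middle of the flap's hinge line, 70 mm above the bench, at case x = 0, y = -67 mm. Its axes turn with the flap, equal to the case's when down. The flap is a plate 190 mm along x, reaching 115 mm from the hinge in this +y, 5 mm thick (z = 0 to +5 mm, the white face; red mark at the free edge). Upright, that face looks out (case -y); down, it lies 75 mm above the bench, 10 mm below the rim.
- flap_edge (a point): Middle of the flap's free edge, 115 mm from its hinge; about 185 mm above the bench when upright, 72 mm when down.
- probe: Spare ion-source probe, black and steel, 150 mm long, 28 mm thick, lying along the case's x in its foam channel, level with the foam's top. Origin under its middle, 34 mm above the bench, at the case's y = +20 mm. Stays in the foam.
- fitting: Red finger-tight fitting, 24 mm wide, 26 mm tall, upright in a foam pocket; origin at its foot, 34 mm above the bench. Stays in the foam.
- tipbox: Small blue box 54 x 26 x 26 mm in a foam pocket; origin at its underside, 34 mm above the bench. Stays in the foam.
- vialrack: Blue rack with capped vials, 130 x 70 mm, 56 mm tall, loose on the bench; origin under its centre. Not to be moved.
- bottle: Amber bottle with blue cap, 72 mm wide, 190 mm tall, loose on the bench; origin under its centre. Not to be moved.
- beaker: Glass beaker, 70 mm wide, 85 mm tall, loose on the bench; origin under its centre. Not to be moved.
- screwdriver: Screwdriver lying on the bench. Not to be moved.
- wrench: Open-ended wrench lying on the bench. Not to be moved.

How it is judged:
By the outcome, as a careful person would: the job done as asked, in the order asked, and still so for the second after the job is handed in, with the robot touching nothing.
It also fails if it takes over 51 s, if anything falls off the work surface, if the arm or the gripper's body presses on something with over 40 N, if the wrist force passes 120 N, or if a joint passes its speed limit or range.

## Working session

There is one attempt and no reset: what is moved stays moved. The work goes in short steps, Python scripts to look and compute and a tool call to move; the robot and the scene stay as the last step left them, time stands still between calls to the robot, and variables do not carry over. Pictures are saved under pics/ and viewed, and the job is handed in when it is done.

Besides the shell and the picture viewer there is one more tool, called as name([rows], argument=value, ...), one row to a line, values as JSON. drive_tool: Moves the arm, as the interface text tells. Its arguments: {"type":"object","properties":{"series":{"type":"array","items":{"type":"array","items":{"type":"array","items":{"type":"number"}}}}},"required":["series"]}

```bash
ls; mkdir -p pics
python3 - <<'E'
from bench import robot
import cv2,numpy as np
o=robot.get_obs();print(o)
for n in ["scene","top","wrist"]:
    s=robot.snapshot(n);cv2.imwrite(f"pics/{n}0.png",s["img"]);np.savez(f"pics/{n}0.npz",**s)
    print(n,s["rvec"],s["tvec"],s["vertical_fov"],s["dist_coeffs"])
E
```

```text
pics
{'time': 0.0, 'joint_positions': array([ 1.11086963e+00,  8.79443681e-02,  1.37223966e+00,  2.38981729e-05,
        1.68359772e+00, -1.03116827e-01]), 'qvel': array([ 1.27160063e-03, -3.19803717e-04,  1.22276693e-03, -3.87634043e-04,
       -3.50349034e-04, -9.34831672e-05]), 'joint_torque': array([-4.93140487e-04, -3.40180635e+01, -3.02429187e+01,  7.17048207e-02,
        3.30773159e-02, -1.41113924e-04]), 'tool_pos': array([0.19186923, 0.51486488, 0.2043174 ]), 'ee_rot': array([-3.13941763e+00, -2.48959119e-04,  2.78478518e+00]), 'wrist_force': array([-0.38668125,  0.42911528, -0.13535674]), 'wrist_torque': array([-0.03847843, -0.07576475,  0.02773898]), 'width': 0.09430261846402033}
scene [ 2.42593103  0.65679541 -0.19315124] [-0.48554834 -0.16707541  1.55353744] 51.53475769333259 [-0.03103799  0.          0.          0.          0.        ]
top [ 2.17814735 -2.12013819  0.12622766] [-0.00424108  0.54331138  1.15755546] 52.663259337607954 [-0.04109212  0.          0.          0.          0.        ]
wrist [-2.38122523 -1.65623379 -0.23152229] [-0.55067544 -0.02976639  0.39293536] 71.14257069705222 [-0.04996803  0.          0.          0.          0.        ]
```

View pics/scene0.png

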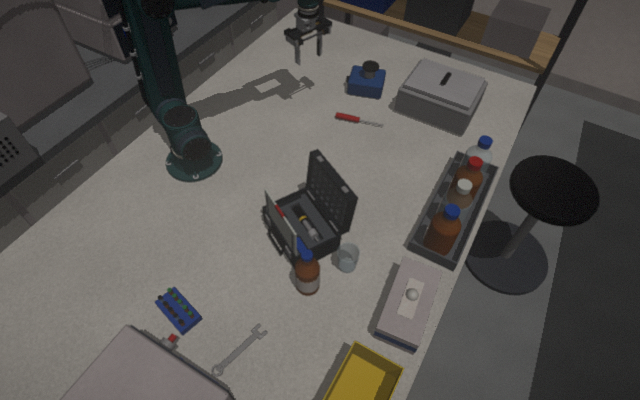

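View pics/top0.png

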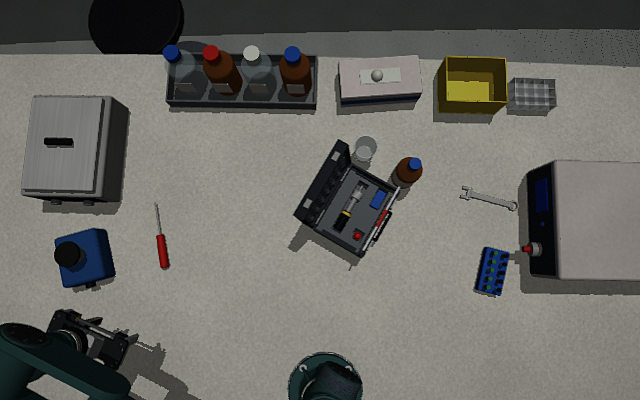

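View pics/wrist0.png

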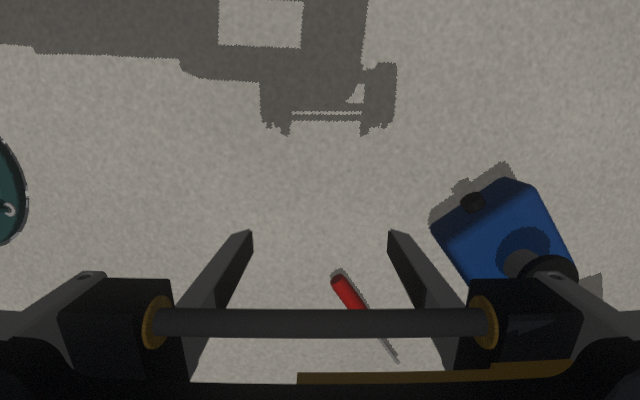

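```bash
cat > h.py <<'E'
import numpy as np,cv2
def cloud(s):
    h,w=s["depth"].shape
    f=h/2/np.tan(np.radians(float(s["vertical_fov"]))/2)
    K=np.array([[f,0,float(s["cx"])],[0,f,float(s["cy"])],[0,0,1]])
    u,v=np.meshgrid(np.arange(w),np.arange(h))
    p=np.stack([u,v],-1).reshape(-1,1,2).astype(np.float64)
    n=cv2.undistortPoints(p,K,np.array(s["dist_coeffs"])).reshape(h,w,2)
    d=s["depth"].astype(float)
    P=np.dstack([n[...,0]*d,n[...,1]*d,d])
    R=cv2.Rodrigues(np.array(s["rvec"]))[0]
    W=(P-np.array(s["tvec"]).reshape(3))@R
    W[d<=0]=np.nan
    return W
def proj(s,X):
    h,w=s["depth"].shape
    f=h/2/np.tan(np.radians(float(s["vertical_fov"]))/2)
    K=np.array([[f,0,float(s["cx"])],[0,f,float(s["cy"])],[0,0,1]])
    return cv2.projectPoints(np.asarray(X,float).reshape(-1,1,3),np.array(s["rvec"]),np.array(s["tvec"]),K,np.array(s["dist_coeffs"]))[0].reshape(-1,2)
E
python3 - <<'E'
from h import *
for n,pts in [("top",[(345,145),(300,215),(340,150),(370,250),(360,255),(397,188),(365,148),(408,170),(413,163),(350,200),(490,270),(357,235),(380,198)]),("scene",[(316,155),(353,228),(267,195),(297,250),(307,275),(347,257)])]:
    s=dict(np.load(f"pics/{n}0.npz"));W=cloud(s)
    for (u,v) in pts: print(n,u,v,W[v,u].round(3))
    im=s["img"]
    c=im[110:280,270:470] if n=="top" else im[130:310,230:400]
    cv2.imwrite(f"pics/{n}_crop.png",cv2.resize(c,None,fx=3.5 if n=="top" else 3.2,fy=3.5 if n=="top" else 3.2,interpolation=cv2.INTER_CUBIC))
E
```

```text
top 345 145 [ 0.661 -0.036  0.244]
top 300 215 [0.484 0.07  0.242]
top 340 150 [ 0.647 -0.023  0.246]
top 370 250 [ 0.408 -0.125  0.001]
top 360 255 [ 0.392 -0.089  0.088]
top 397 188 [ 0.566 -0.174  0.188]
top 365 148 [ 0.72  -0.105  0.004]
top 408 170 [ 0.622 -0.209  0.151]
top 413 163 [ 0.632 -0.214  0.192]
top 350 200 [ 0.552 -0.06   0.034]
top 490 270 [ 0.359 -0.462  0.056]
top 357 235 [ 0.448 -0.081  0.06 ]
top 380 198 [ 0.557 -0.146  0.062]
scene 316 155 [0.497 0.059 0.246]
scene 353 228 [ 0.656  0.036 -0.   ]
scene 267 195 [nan nan nan]
scene 297 250 [ 0.559 -0.158  0.057]
scene 307 275 [ 0.648 -0.244  0.124]
scene 347 257 [ 0.692 -0.076  0.009]
```

View pics/top_crop.png

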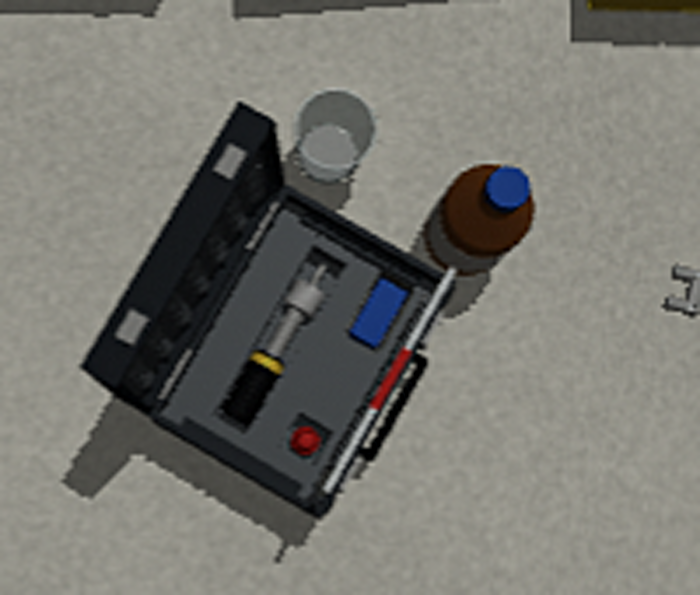

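View pics/scene_crop.png

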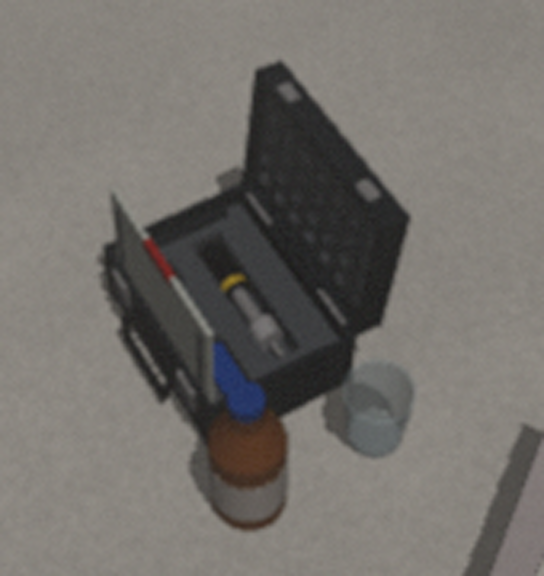

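```bash
cat > fit.py <<'E'
from h import *
from scipy.optimize import least_squares
def box(p,lo,hi):
    c=(np.array(lo)+hi)/2;h=(np.array(hi)-lo)/2
    q=np.abs(p-c)-h
    return np.linalg.norm(np.maximum(q,0),axis=1)+np.minimum(q.max(1),0)
def rx(p,a): # express in frame rotated by a about x
    c,s=np.cos(a),np.sin(a)
    return np.stack([p[:,0],c*p[:,1]+s*p[:,2],-s*p[:,1]+c*p[:,2]],1)
def tocase(P,x,y,yaw):
    c,s=np.cos(yaw),np.sin(yaw);d=P-[x,y,0]
    return np.stack([c*d[:,0]+s*d[:,1],-s*d[:,0]+c*d[:,1],d[:,2]],1)
def sdf(t,P,dz=0):
    x,y,yaw,lid,flap=t
    q=tocase(P,x,y,yaw)
    d=[box(q,[-.11,-.08,0],[.11,.08,.062]),box(q,[-.11,-.08,.06],[.11,-.072,.085]),box(q,[-.11,.072,.06],[.11,.08,.085]),
       box(q,[-.11,-.08,.06],[-.10,.08,.085]),box(q,[.10,-.08,.06],[.11,.08,.085])]
    # lid: opens by -rot about x (free edge -y goes up)
    d.append(box(rx(q-[0,.08,.085],-lid),[-.11,-.16,0],[.11,0,.03]))
    d.append(box(rx(q-[0,-.067,.07],flap),[-.095,0,0],[.095,.115,.005]))
    return np.min(d,0)
def fit(snaps,t0,r=.2):
    Ps=[]
    for s in snaps:
        W=cloud(s).reshape(-1,3);W=W[np.isfinite(W).all(1)]
        q=tocase(W,*t0[:3])
        m=(abs(q[:,0])<.13)&(q[:,1]<.18)&(q[:,1]>-.11)&(W[:,2]>.012)&(W[:,2]<.27)
        Ps.append(W[m])
    P=np.vstack(Ps)
    t=np.array(t0,float)
    for sc in (.01,.004,.003):
        m=np.abs(sdf(t,P))<sc*6
        res=least_squares(lambda t:sdf(t,P[m]),t,loss='cauchy',f_scale=sc/2,x_scale=[.01,.01,.05,.05,.05])
        t=res.x
    return t,np.median(np.abs(sdf(t,P[m]))),m.sum()
E
python3 - <<'E'
from fit import *
T=dict(np.load("pics/top0.npz"));S=dict(np.load("pics/scene0.npz"))
t0=[.535,-.06,-.57,1.65,1.5]
for l in ([T],[S],[T,S]):
    r=fit(l,t0);print(r[0].round(4),r[1],r[2])
t=r[0]
for s,n in ((T,"top"),(S,"scene")):
    im=s["img"].copy()
    x,y,yaw,lid,fl=t
    def W(q):
        q=np.array(q,float);c,s_=np.cos(yaw),np.sin(yaw)
        return np.stack([x+c*q[:,0]-s_*q[:,1],y+s_*q[:,0]+c*q[:,1],q[:,2]],1)
    rim=[(a,b,.085) for a,b in((-.11,-.08),(.11,-.08),(.11,.08),(-.11,.08))]
    L=lambda d,z:(.08-d*np.cos(lid)-0+z*-0,0)
    def lidp(X,d,z): # local (X,-d,z), rotate by -lid about x
        return (X,.08+(-d)*np.cos(lid)+z*np.sin(lid),.085+d*np.sin(lid)+z*np.cos(lid))
    def flp(X,d,z): return (X,-.067+d*np.cos(fl)-z*np.sin(fl),.07+d*np.sin(fl)+z*np.cos(fl))
    polys=[rim,[lidp(-.11,0,0),lidp(.11,0,0),lidp(.11,.16,0),lidp(-.11,.16,0)],[lidp(-.11,0,.03),lidp(.11,0,.03),lidp(.11,.16,.03),lidp(-.11,.16,.03)],[flp(-.095,0,0),flp(.095,0,0),flp(.095,.115,0),flp(-.095,.115,0)]]
    k=4
    big=cv2.resize(im,None,fx=k,fy=k,interpolation=cv2.INTER_CUBIC)
    for p in polys:
        cv2.polylines(big,[np.round((proj(s,W(p))+.5)*k).astype(int)],True,(0,255,0),1)
    c=big[110*k:280*k,280*k:460*k] if n=="top" else big[140*k:300*k,240*k:380*k]
    cv2.imwrite(f"pics/{n}_fit.png",cv2.resize(c,None,fx=.8,fy=.8) if n=="top" else c)
# obstacles
Wt=cloud(T).reshape(-1,3);Ws=cloud(S).reshape(-1,3);P=np.vstack([Wt,Ws]);P=P[np.isfinite(P).all(1)]
for nm,c in (("bottle",(.63,-.22)),("beaker",(.69,-.09))):
    m=(np.hypot(P[:,0]-c[0],P[:,1]-c[1])<.07)&(P[:,2]>.02)&(P[:,2]<.25)
    m&=np.abs(sdf(t,P))>.012
    q=P[m];print(nm,m.sum(),q.min(0).round(3),q.max(0).round(3),tocase(q,*t[:3]).min(0).round(3),tocase(q,*t[:3]).max(0).round(3))
E
```

```text
[ 0.5236 -0.069  -0.4969  1.6552  5.5224] 0.002007593018701209 5971
[ 0.5163 -0.0837 -0.494   1.5854  1.4746] 0.0021309786528755457 5868
[ 0.5231 -0.0697 -0.5065  1.6841  3.6731] 0.0022628461267317837 11393
bottle 1557 [ 0.572 -0.257  0.02 ] [ 0.667 -0.182  0.196] [ 0.097 -0.115  0.02 ] [ 0.204 -0.041  0.196]
beaker 778 [ 0.667 -0.136  0.02 ] [ 0.737 -0.066  0.094] [0.135 0.024 0.02 ] [0.208 0.096 0.094]
```

View pics/top_fit.png

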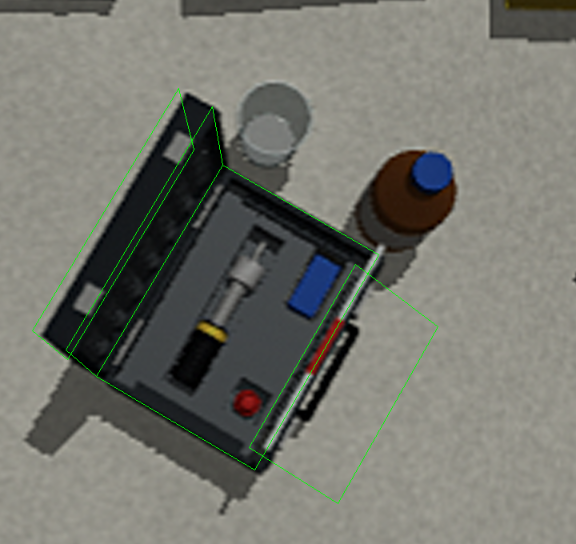

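View pics/scene_fit.png

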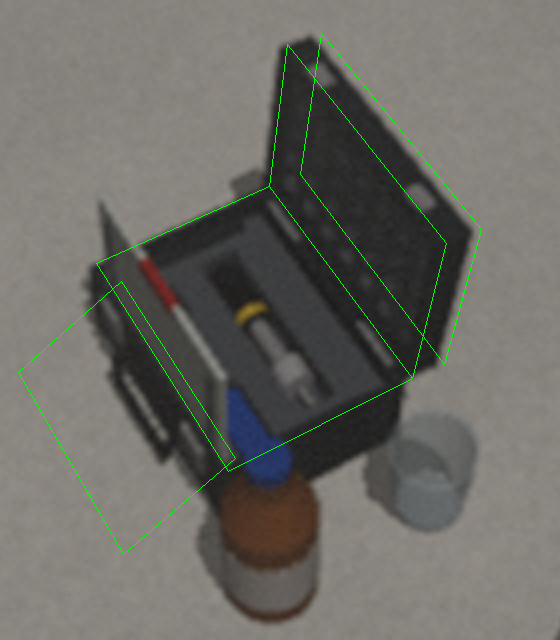

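```bash
cat > pix.py <<'E'
from fit import *
def W(t,q):
    q=np.array(q,float);x,y,yaw=t[:3];c,s_=np.cos(yaw),np.sin(yaw)
    return np.stack([x+c*q[:,0]-s_*q[:,1],y+s_*q[:,0]+c*q[:,1],q[:,2]],1)
def lidp(t,X,d,z):
    l=t[3];return (X,.08-d*np.cos(l)+z*np.sin(l),.085+d*np.sin(l)+z*np.cos(l))
def flp(t,X,d,z):
    fl=t[4];return (X,-.067+d*np.cos(fl)-z*np.sin(fl),.07+d*np.sin(fl)+z*np.cos(fl))
def draw(s,t,name,roi,k=4):
    im=cv2.resize(s["img"],None,fx=k,fy=k,interpolation=cv2.INTER_CUBIC)
    im=np.clip(im.astype(float)*1.8,0,255).astype(np.uint8)
    rim=[(a,b,.085) for a,b in((-.11,-.08),(.11,-.08),(.11,.08),(-.11,.08))]
    polys=[rim]+[[lidp(t,*p,z) for p in((-.11,0),(.11,0),(.11,.16),(-.11,.16))] for z in(0,.03)]+[[flp(t,*p,0.0) for p in((-.095,0),(.095,0),(.095,.115),(-.095,.115))]]
    for p,c in zip(polys,((0,255,0),(255,255,0),(0,255,255),(255,0,255))):
        cv2.polylines(im,[np.round((proj(s,W(t,p))+.5)*k).astype(int)],True,c,1)
    u0,v0,u1,v1=roi;cv2.imwrite(name,im[v0*k:v1*k,u0*k:u1*k])
E
python3 - <<'E'
from pix import *
T=dict(np.load("pics/top0.npz"));S=dict(np.load("pics/scene0.npz"))
for s in(T,S): print(-cv2.Rodrigues(s["rvec"])[0].T@s["tvec"])
tp=np.array([(222,168),(377,250),(258,468),(97,375),(183,92),(214,108),(45,335),(75,358),(381,247),(267,448)])/3.2+[279.5,109.5]
sp=np.array([(100,203),(225,375)])/4+[239.5,139.5]
def f(t):
    q=[(.11,.08,.085),(.11,-.08,.085),(-.11,-.08,.085),(-.11,.08,.085),lidp(t,.11,.16,.03),lidp(t,.11,.16,0),lidp(t,-.11,.16,.03),lidp(t,-.11,.16,0),flp(t,.095,.115,.0025),flp(t,-.095,.115,.0025)]
    a=proj(T,W(t,q))-tp
    b=proj(S,W(t,[flp(t,-.095,.115,.0025),flp(t,.095,.115,.0025)]))-sp
    return np.vstack([a,b]).ravel()
r=least_squares(f,[.525,-.07,-.5,1.6,1.5],loss='soft_l1',x_scale=[.01,.01,.05,.05,.05])
print(r.x.round(4));print(r.fun.reshape(-1,2).round(1))
np.save("t.npy",r.x)
draw(T,r.x,"pics/top_f2.png",(280,110,440,260));draw(S,r.x,"pics/scene_f2.png",(240,140,380,290))
E
```

```text
[ 0.39010509 -0.00546975  1.21775531]
[ 0.93237824 -0.68647541  1.15610219]
[ 0.5239 -0.0699 -0.4901  1.641   1.6018]
[[-0.5 -1.2]
 [ 0.2  0.4]
 [-0.2  0.2]
 [ 0.2  0.8]
 [ 0.1 -0. ]
 [ 0.9  0.5]
 [-1.4  0.6]
 [-0.2 -0.6]
 [ 0.2 -1.3]
 [ 0.3  0. ]
 [-0.  -1.5]
 [ 0.2  1.2]]
```

View pics/top_f2.png

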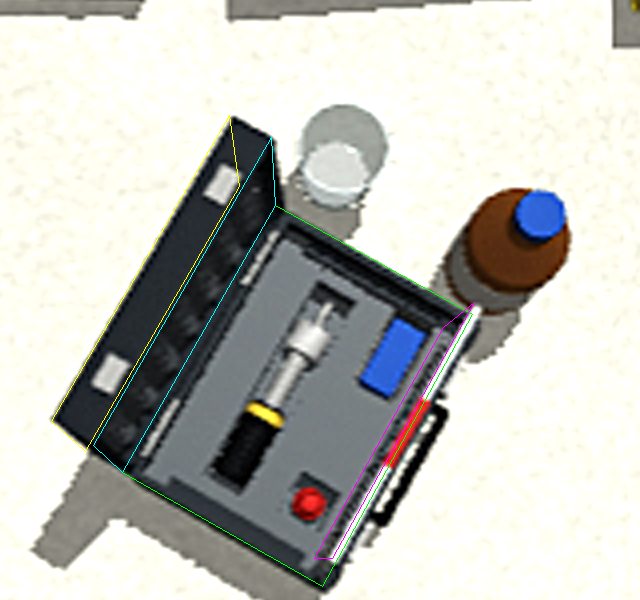

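View pics/scene_f2.png

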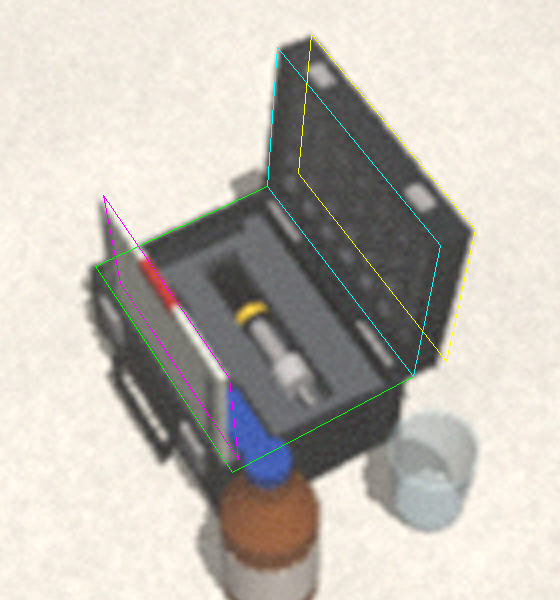

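```bash
cat > mv.py <<'E'
from pix import *
from bench import robot
from scipy.spatial.transform import Rotation as Ro
t=np.load("t.npy");C=lambda x,y,z:W(t,[(x,y,z)])[0]
def rows(pts,rpy=(np.pi,0,np.pi/2+t[2])):
    o=robot.get_obs();R0=Ro.from_euler('xyz',o["ee_rot"]);p0=np.array(o["tool_pos"])
    r=(R0.inv()*Ro.from_euler('xyz',rpy)).as_rotvec()
    print("t",o["time"],"F",np.round(o["wrist_force"],1),"tcp case",tocase(p0[None],*t[:3])[0].round(3), "rot",r.round(3))
    for p in pts: print(np.round(R0.inv().apply(C(*p)-p0)*100,1), "case",np.round(p,3))
E
python3 - <<'E'
from mv import *
s=dict(np.load("pics/wrist0.npz"))
cw=-cv2.Rodrigues(s["rvec"])[0].T@s["tvec"];o=robot.get_obs();R0=Ro.from_euler('xyz',o["ee_rot"])
print("cam in tool",R0.inv().apply(cw-o["tool_pos"]))
rows([(-.03,-.17,.32),(-.03,-.13,.18),(-.03,-.05,.3)])
print(C(-.03,-.17,.32),C(-.03,.16,.3),C(0,.16,.2))
E
```

```text
cam in tool [ 0.08099742  0.00157043 -0.17992374]
t 0.15 F [ 0.2  0.3 -0.7] tcp case [-0.568  0.36   0.205] rot [-1.000e-03  1.000e-03  1.704e+00]
[-46.3 -59.7 -11.5] case [-0.03 -0.17  0.32]
[-46.8 -55.7   2.5] case [-0.03 -0.13  0.18]
[-47.9 -47.8  -9.5] case [-0.03 -0.05  0.3 ]
[ 0.41745302 -0.2057198   0.32      ] [0.57279925 0.08542887 0.3       ] [0.59926731 0.07130649 0.2       ]
```

```bash
cat >> mv.py <<'E'
def rows2(pts,th):
    o=robot.get_obs();R0=Ro.from_euler('xyz',o["ee_rot"]);p0=np.array(o["tool_pos"])
    Rt=Ro.from_euler('xyz',(np.pi,0,np.pi/2+t[2]))*Ro.from_rotvec([0,th,0])
    r=(R0.inv()*Rt).as_rotvec()
    print("t",o["time"],"F",np.round(o["wrist_force"],1),"tcp case",tocase(p0[None],*t[:3])[0].round(4), "rot",r.round(3))
    for p in pts: print(np.round(R0.inv().apply(C(*p)-p0)*100,2).tolist(), "case",np.round(p,3))
def flaptcp(a,d=.09,th=.5,x=-.04,m=0):
    off=.005+.008*abs(np.sin(a-th))+m
    return (x,-.067+d*np.cos(a)-off*np.sin(a),.07+d*np.sin(a)+off*np.cos(a))
def lidtcp(a,d=.14,th=0.,x=0,m=0):
    # tool x=+case y at tilt 0; outer normal (sin a, cos a), along (-cos a, sin a)
    off=.03+.008*abs(np.sin(a+th))+m
    return (x,.08-d*np.cos(a)+off*np.sin(a),.085+d*np.sin(a)+off*np.cos(a))
E
python3 - <<'E'
from mv import *
rows2([(-.04,-.17,.34),(-.04,-.13,.24),flaptcp(1.6,m=.03)],.5)
E
```

```text
t 0.15 F [ 0.2  0.3 -0.7] tcp case [-0.5683  0.3597  0.2046] rot [-0.426  0.373  1.665]
[-45.31, -59.55, -13.45] case [-0.04 -0.17  0.34]
[-45.84, -55.57, -3.46] case [-0.04 -0.13  0.24]
[-46.09, -53.74, 4.67] case [-0.04  -0.112  0.159]
```

drive_tool([
  [[0, 0, 0.2, 0, 0, -5, 0], [0, 0, 0.3, 0, 0, -10, 0], [0, 0, 0.4, 0, 0, -13.5, 0], [-0.43, 0.37, 1.66, -45, -59.5, -13.5, 0], [-0.43, 0.37, 1.66, -45, -59.5, -13.5, 0], [-0.43, 0.37, 1.66, -45, -59.5, -13.5, 0], [-0.43, 0.37, 1.66, -45, -59.5, -13.5, 0], [-0.43, 0.37, 1.66, -45, -59.5, -13.5, 0], [-0.43, 0.37, 1.66, -45, -59.5, -13.5, 0], [-0.43, 0.37, 1.66, -45, -59.5, -13.5, 0], [-0.43, 0.37, 1.66, -45, -59.5, -13.5, 0], [-0.43, 0.37, 1.66, -45, -59.5, -13.5, 0], [-0.43, 0.37, 1.66, -45, -59.5, -13.5, 0], [-0.43, 0.37, 1.66, -45, -59.5, -13.5, 0], [-0.43, 0.37, 1.66, -45, -59.5, -13.5, 0], [-0.43, 0.37, 1.66, -45, -59.5, -13.5, 0], [-0.43, 0.37, 1.66, -45, -59.5, -13.5, 0], [-0.43, 0.37, 1.66, -45, -59.5, -13.5, 0]],
])

```text
time: 1.95
tool_pos: [0.398, -0.1748, 0.3401]
ee_rot: [3.136, -0.501, 1.085]
wrist_force: [0.1, 1.3, 0.2]
width: 0.0005
```

Run:
```python
from mv import *
s=robot.snapshot("wrist");cv2.imwrite("pics/w1.png",s["img"])
s=robot.snapshot("scene");cv2.imwrite("pics/s1.png",s["img"][60:330,150:450])
rows2([(-.04,-.16,.24),flaptcp(1.6,m=.03)]+[flaptcp(a) for a in np.arange(1.6,-.01,-.1)],.5)
print([np.round(robot.get_obs()["joint_positions"],2)])
```

```text
t 2.05 F [ 0.2 -1.1  0.1] tcp case [-0.0596 -0.1538  0.3363] rot [-0.001 -0.003 -0.004]
[-5.18, 1.99, 8.14] case [-0.04 -0.16  0.24]
[-4.87, 1.99, 17.59] case [-0.04  -0.112  0.159]
[-2.2, 1.98, 18.96] case [-0.04  -0.082  0.16 ]
[-1.32, 1.98, 19.32] case [-0.04  -0.072  0.161]
[-0.49, 1.98, 19.78] case [-0.04  -0.063  0.161]
[0.3, 1.97, 20.33] case [-0.04  -0.053  0.16 ]
[1.03, 1.97, 20.96] case [-0.04  -0.044  0.158]
[1.68, 1.97, 21.67] case [-0.04  -0.035  0.155]
[2.27, 1.97, 22.45] case [-0.04  -0.026  0.151]
[2.76, 1.97, 23.29] case [-0.04  -0.017  0.146]
[3.17, 1.97, 24.18] case [-0.04 -0.01  0.14]
[3.47, 1.97, 25.11] case [-0.04  -0.002  0.133]
[3.68, 1.97, 26.07] case [-0.04   0.004  0.126]
[3.78, 1.97, 27.04] case [-0.04   0.01   0.118]
[3.79, 1.97, 27.87] case [-0.04   0.014  0.11 ]
[3.73, 1.97, 28.69] case [-0.04   0.017  0.103]
[3.59, 1.97, 29.5] case [-0.04   0.02   0.095]
[3.37, 1.97, 30.3] case [-0.04   0.022  0.087]
[3.09, 1.97, 31.08] case [-0.04   0.023  0.079]
[array([-0.92, -0.12,  1.4 ,  0.51,  2.03, -0.24])]
```

View pics/w1.png

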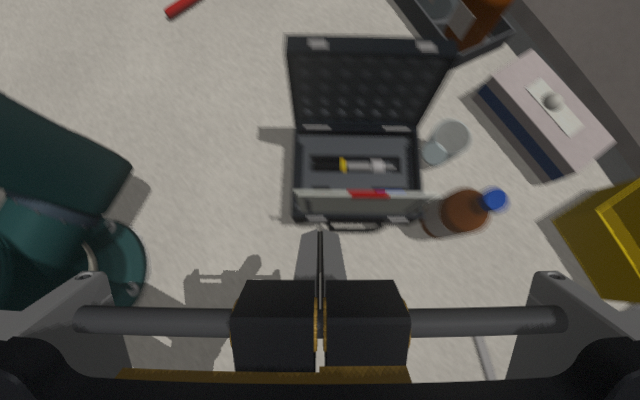

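View pics/s1.png

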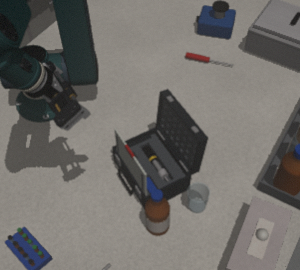

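drive_tool([
  [[0, 0, 0, -5.2, 2, 4, 0], [0, 0, 0, -5.2, 2, 8, 0], [0, 0, 0, -5, 2, 12, 0], [0, 0, 0, -4.9, 2, 15, 0], [0, 0, 0, -4.9, 2, 17.6, 0], [0, 0, 0, -4.9, 2, 17.6, 0], [0, 0, 0, -3.5, 2, 18.3, 0], [0, 0, 0, -2.2, 2, 19, 0], [0, 0, 0, -1.3, 2, 19.3, 0], [0, 0, 0, -0.5, 2, 19.8, 0], [0, 0, 0, 0.3, 2, 20.3, 0], [0, 0, 0, 1.0, 2, 21, 0], [0, 0, 0, 1.0, 2, 21, 0]],
])

```text
time: 3.35
tool_pos: [0.4684, -0.0887, 0.1569]
ee_rot: [-3.138, -0.504, 1.077]
wrist_force: [0.1, -0.3, 0.1]
width: 0.0005
```

Run:
```python
from mv import *
s=robot.snapshot("scene");cv2.imwrite("pics/s2.png",cv2.resize(s["img"][130:300,230:400],None,fx=3,fy=3))
s=robot.snapshot("wrist");cv2.imwrite("pics/w2.png",s["img"])
rows2([flaptcp(a) for a in np.arange(1.1,-.01,-.1)],.5)
```

```text
t 3.45 F [-0.6 -1.4  0.4] tcp case [-0.04   -0.0435  0.157 ] rot [-0.002 -0.003 -0.003]
[0.66, -0.0, 0.64] case [-0.04  -0.035  0.155]
[1.24, -0.0, 1.42] case [-0.04  -0.026  0.151]
[1.74, -0.01, 2.26] case [-0.04  -0.017  0.146]
[2.14, -0.01, 3.15] case [-0.04 -0.01  0.14]
[2.45, -0.0, 4.08] case [-0.04  -0.002  0.133]
[2.65, -0.0, 5.04] case [-0.04   0.004  0.126]
[2.75, -0.0, 6.01] case [-0.04   0.01   0.118]
[2.76, -0.0, 6.84] case [-0.04   0.014  0.11 ]
[2.7, 0.0, 7.66] case [-0.04   0.017  0.103]
[2.56, 0.0, 8.47] case [-0.04   0.02   0.095]
[2.35, 0.0, 9.27] case [-0.04   0.022  0.087]
[2.06, 0.01, 10.05] case [-0.04   0.023  0.079]
```

View pics/s2.png

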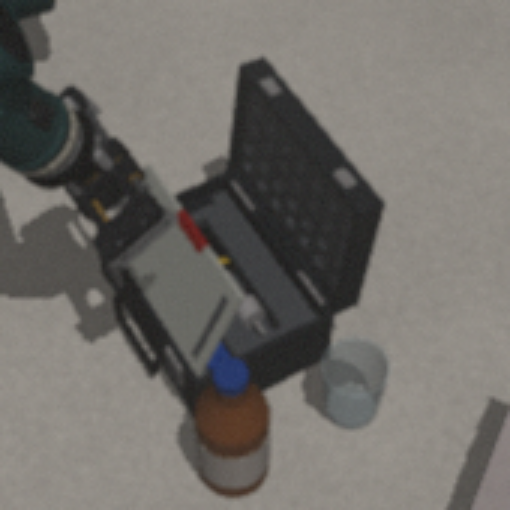

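View pics/w2.png

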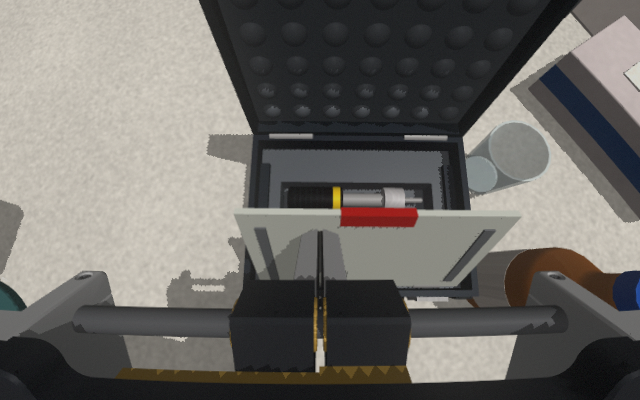

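drive_tool([
  [[0, 0, 0, 0.7, 0, 0.6, 0], [0, 0, 0, 1.2, 0, 1.4, 0], [0, 0, 0, 1.7, 0, 2.3, 0], [0, 0, 0, 2.1, 0, 3.2, 0], [0, 0, 0, 2.4, 0, 4.1, 0], [0, 0, 0, 2.6, 0, 5, 0], [0, 0, 0, 2.7, 0, 6, 0], [0, 0, 0, 2.7, 0, 6.8, 0], [0, 0, 0, 2.7, 0, 7.7, 0], [0, 0, 0, 2.5, 0, 8.5, 0], [0, 0, 0, 2.3, 0, 9.3, 0], [0, 0, 0, 2.1, 0, 9.8, 0], [0, 0, 0, 2.0, 0, 10.1, 0], [0, 0, 0, 2.0, 0, 10.1, 0]],
])

```text
time: 4.85
tool_pos: [0.4992, -0.0311, 0.0788]
ee_rot: [-3.138, -0.503, 1.077]
wrist_force: [-2.5, -1.2, 4.8]
width: 0.0006
```

Run:
```python
from mv import *
s=robot.snapshot("wrist");cv2.imwrite("pics/w3.png",s["img"])
rows2([flaptcp(0),flaptcp(-.02),flaptcp(-.04)],.5)
```

```text
t 4.9 F [-2.1 -0.8  4.3] tcp case [-0.04    0.0225  0.0789] rot [-0.002 -0.003 -0.003]
[0.04, 0.0, 0.03] case [-0.04   0.023  0.079]
[-0.03, 0.0, 0.18] case [-0.04   0.023  0.077]
[-0.09, 0.0, 0.33] case [-0.04   0.023  0.076]
```

View pics/w3.png

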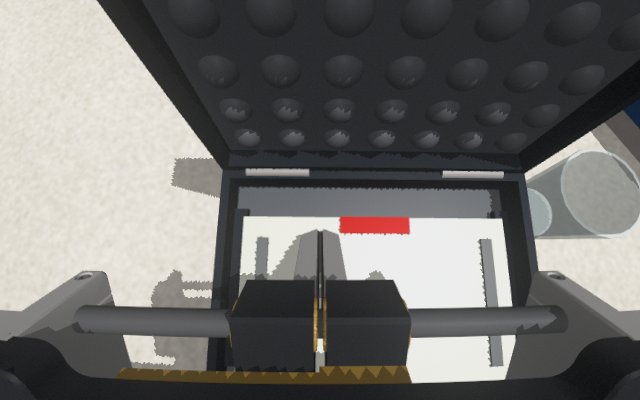

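drive_tool([
  [[0, 0, 0, -0.1, 0, 0.2, 0], [0, 0, 0, -0.1, 0, 0.3, 0], [0, 0, 0, -0.1, 0, 0.3, 0]],
])

```text
time: 5.2
tool_pos: [0.4994, -0.0311, 0.0782]
ee_rot: [-3.139, -0.504, 1.079]
wrist_force: [-7.1, -3.3, 13.0]
width: 0.0007
```

Run:
```python
from mv import *
rows2([(-.04,.02,.11),(-.04,0,.16),(-.04,-.05,.26),(-.04,-.06,.36)],.5)
rows2([(0,.0,.36),(0,.22,.36),(0,.2,.36)],0)
```

```text
t 5.2 F [-7.1 -3.3 13. ] tcp case [-0.0399  0.0227  0.0782] rot [-0.002 -0.004 -0.001]
[1.3, -0.02, -2.91] case [-0.04  0.02  0.11]
[1.96, -0.03, -8.26] case [-0.04  0.    0.16]
[2.4, -0.05, -19.43] case [-0.04 -0.05  0.26]
[6.35, -0.07, -28.67] case [-0.04 -0.06  0.36]
t 5.2 F [-7.1 -3.3 13. ] tcp case [-0.0399  0.0227  0.0782] rot [-0.002 -0.504 -0.001]
[11.61, 3.93, -25.78] case [0.   0.   0.36]
[30.88, 3.93, -15.17] case [0.   0.22 0.36]
[29.13, 3.93, -16.13] case [0.   0.2  0.36]
```

drive_tool([
  [[0, 0, 0, 1.3, 0, -2.9, 0], [0, 0, 0, 2.0, 0, -8.3, 0], [0, 0, 0, 2.2, 0, -13, 0], [0, 0, 0, 2.4, 0, -17, 0], [0, 0, 0, 4, 0, -21, 0], [0, 0, 0, 6.4, 0, -25, 0], [0, 0, 0, 6.4, 0, -28.7, 0], [0, 0, 0, 6.4, 0, -28.7, 0], [0, 0, 0, 6.4, 0, -28.7, 0]],
])

```text
time: 6.1
tool_pos: [0.4613, -0.1045, 0.3605]
ee_rot: [-3.14, -0.503, 1.079]
wrist_force: [0.0, -0.7, -0.6]
width: 0.0006
```

Run:
```python
from mv import *
for n in("scene","wrist"):
    s=robot.snapshot(n);np.savez(f"pics/{n}4.npz",**s)
    if n=="scene":
        t2=t.copy();t2[4]=0;draw(s,t2,"pics/s4.png",(240,140,380,290))
    else: cv2.imwrite("pics/w4.png",s["img"])
    P=cloud(s).reshape(-1,3);q=tocase(P,*t[:3])
    for y0 in(-.05,-.02,.01,.04):
      for x0,x1 in((-.08,-.03),(-.02,.03),(.04,.09)):
        m=(q[:,0]>x0)&(q[:,0]<x1)&(abs(q[:,1]-y0)<.008)&(q[:,2]>.03)&(q[:,2]<.2);print(n,y0,x0,m.sum(),np.round(np.median(q[m,2]),4) if m.any() else None)
rows2([(0,.0,.36),(0,.18,.36),lidtcp(t[3],m=.035)],0)
print(t)
```

```text
scene -0.05 -0.08 67 0.0743
scene -0.05 -0.02 69 0.0741
scene -0.05 0.04 76 0.0752
scene -0.02 -0.08 66 0.0745
scene -0.02 -0.02 66 0.0747
scene -0.02 0.04 71 0.0746
scene 0.01 -0.08 66 0.0749
scene 0.01 -0.02 63 0.0746
scene 0.01 0.04 72 0.0748
scene 0.04 -0.08 45 0.0729
scene 0.04 -0.02 49 0.0741
scene 0.04 0.04 55 0.072
wrist -0.05 -0.08 15 0.0769
wrist -0.05 -0.02 204 0.0759
wrist -0.05 0.04 289 0.076
wrist -0.02 -0.08 134 0.0757
wrist -0.02 -0.02 240 0.0758
wrist -0.02 0.04 258 0.0761
wrist 0.01 -0.08 250 0.0757
wrist 0.01 -0.02 259 0.0756
wrist 0.01 0.04 254 0.0757
wrist 0.04 -0.08 192 0.0752
wrist 0.04 -0.02 195 0.076
wrist 0.04 0.04 192 0.0749
t 6.2 F [ 0.3 -0.1 -1.3] tcp case [-0.0397 -0.0595  0.3585] rot [-0.005 -0.504 -0.002]
[5.3, 3.97, 2.73] case [0.   0.   0.36]
[21.06, 3.96, 11.43] case [0.   0.18 0.36]
[12.75, 4.04, 22.88] case [0.    0.163 0.22 ]
[ 0.52394793 -0.0698565  -0.49013631  1.64100082  1.60177136]
```

View pics/s4.png

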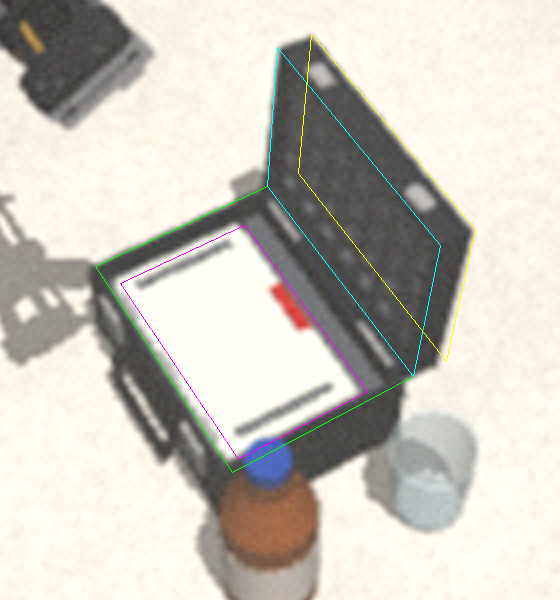

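View pics/w4.png

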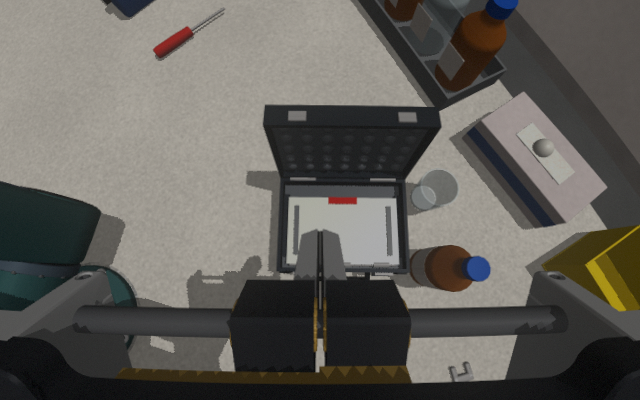

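drive_tool([
  [[0, -0.15, 0, 3, 2, 1.5, 0], [0, -0.3, 0, 5.3, 4, 2.7, 0], [0, -0.45, 0, 9.2, 4, 5, 0], [0, -0.5, 0, 13.2, 4, 7, 0], [0, -0.5, 0, 17.2, 4, 9.3, 0], [0, -0.5, 0, 21, 4, 11.4, 0], [0, -0.5, 0, 21, 4, 11.4, 0], [0, -0.5, 0, 21, 4, 11.4, 0]],
])

```text
time: 7.0
tool_pos: [0.6084, 0.0894, 0.3569]
ee_rot: [-3.132, -0.001, 1.083]
wrist_force: [-0.2, -1.6, 0.5]
width: 0.0005
```

Run:
```python
from mv import *
rows2([(0,.18,.3),lidtcp(t[3],m=.035)]+[lidtcp(a) for a in np.arange(1.6,-.01,-.1)],0)
print(robot.get_obs()["joint_positions"].round(2))
s=robot.snapshot("scene");cv2.imwrite("pics/s5.png",cv2.resize(s["img"][80:300,200:420],None,fx=2.5,fy=2.5))
```

```text
t 7.0 F [-0.2 -1.6  0.5] tcp case [-0.0004  0.1803  0.3569] rot [-0.01  -0.001  0.002]
[-0.03, 0.1, 5.69] case [0.   0.18 0.3 ]
[-1.78, 0.17, 13.73] case [0.    0.163 0.22 ]
[-5.83, 0.16, 13.3] case [0.    0.122 0.224]
[-7.24, 0.15, 12.95] case [0.    0.108 0.227]
[-8.68, 0.15, 12.74] case [0.    0.094 0.229]
[-10.15, 0.15, 12.68] case [0.    0.079 0.23 ]
[-11.62, 0.14, 12.77] case [0.    0.064 0.229]
[-13.08, 0.14, 13.01] case [0.    0.05  0.227]
[-14.51, 0.14, 13.41] case [0.    0.035 0.223]
[-15.9, 0.15, 13.95] case [0.    0.021 0.217]
[-17.23, 0.15, 14.64] case [0.    0.008 0.21 ]
[-18.48, 0.16, 15.46] case [ 0.    -0.004  0.202]
[-19.65, 0.16, 16.41] case [ 0.    -0.016  0.193]
[-20.71, 0.17, 17.49] case [ 0.    -0.027  0.182]
[-21.65, 0.18, 18.66] case [ 0.    -0.036  0.17 ]
[-22.46, 0.19, 19.94] case [ 0.    -0.044  0.157]
[-23.14, 0.2, 21.29] case [ 0.    -0.051  0.144]
[-23.67, 0.22, 22.7] case [ 0.    -0.056  0.13 ]
[-24.05, 0.23, 24.16] case [ 0.    -0.06   0.115]
[0.05 0.27 0.86 0.01 2.02 0.54]
```

View pics/s5.png

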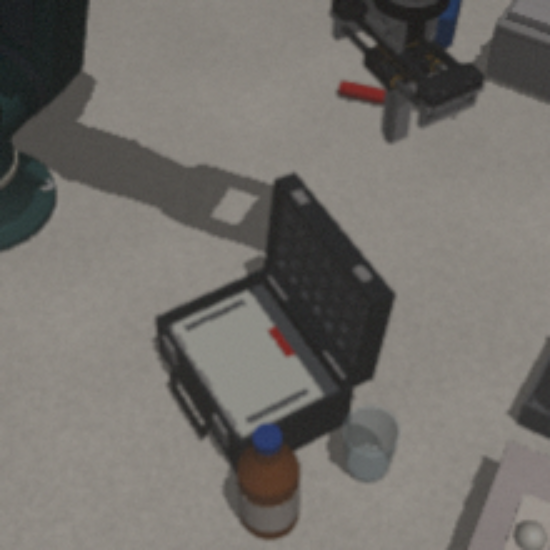

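drive_tool([
  [[0, 0, 0, 0, 0, 4, 0], [0, 0, 0, 0, 0, 8, 0], [0, 0, 0, -0.8, 0.1, 11, 0], [0, 0, 0, -1.8, 0.2, 13.6, 0], [0, 0, 0, -2.8, 0.2, 13.6, 0], [0, 0, 0, -3.8, 0.2, 13.5, 0], [0, 0, 0, -4.5, 0.2, 13.5, 0], [0, 0, 0, -5.2, 0.2, 13.4, 0], [0, 0, 0, -5.8, 0.2, 13.3, 0], [0, 0, 0, -6.5, 0.2, 13.1, 0], [0, 0, 0, -7.2, 0.2, 13, 0], [0, 0, 0, -7.9, 0.2, 12.8, 0], [0, 0, 0, -8.7, 0.2, 12.7, 0], [0, 0, 0, -9.4, 0.2, 12.7, 0], [0, 0, 0, -10.1, 0.2, 12.7, 0], [0, 0, 0, -10.1, 0.2, 12.7, 0]],
])

```text
time: 8.65
tool_pos: [0.5609, -0.0024, 0.2307]
ee_rot: [-3.133, -0.0, 1.079]
wrist_force: [0.6, -0.4, 0.2]
width: 0.0009
```

Run:
```python
from mv import *
s=robot.snapshot("scene");draw(s,np.r_[t[:3],1.3,0],"pics/s6.png",(240,110,380,260))
rows2([lidtcp(a) for a in np.arange(1.2,-.01,-.1)],0)
```

```text
t 8.7 F [0.1 0.9 0.3] tcp case [0.0007 0.0771 0.2304] rot [-0.009 -0.    -0.001]
[-1.3, -0.07, 0.13] case [0.    0.064 0.229]
[-2.76, -0.07, 0.38] case [0.    0.05  0.227]
[-4.19, -0.06, 0.77] case [0.    0.035 0.223]
[-5.58, -0.06, 1.32] case [0.    0.021 0.217]
[-6.91, -0.05, 2.01] case [0.    0.008 0.21 ]
[-8.16, -0.04, 2.83] case [ 0.    -0.004  0.202]
[-9.32, -0.03, 3.78] case [ 0.    -0.016  0.193]
[-10.38, -0.02, 4.86] case [ 0.    -0.027  0.182]
[-11.32, -0.01, 6.04] case [ 0.    -0.036  0.17 ]
[-12.13, 0.01, 7.31] case [ 0.    -0.044  0.157]
[-12.81, 0.02, 8.66] case [ 0.    -0.051  0.144]
[-13.34, 0.03, 10.08] case [ 0.    -0.056  0.13 ]
[-13.72, 0.05, 11.54] case [ 0.    -0.06   0.115]
```

View pics/s6.png

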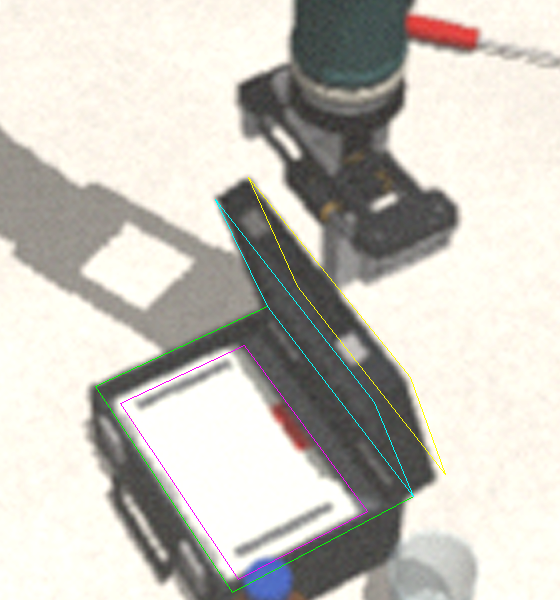

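drive_tool([
  [[0, 0, 0, -0.7, 0, 0, 0], [0, 0, 0, -1.4, 0, 0.1, 0], [0, 0, 0, -2.1, 0, 0.2, 0], [0, 0, 0, -2.8, 0, 0.4, 0], [0, 0, 0, -3.5, 0, 0.6, 0], [0, 0, 0, -4.2, 0, 0.8, 0], [0, 0, 0, -4.9, 0, 1.0, 0], [0, 0, 0, -5.6, 0, 1.3, 0], [0, 0, 0, -6.2, 0, 1.7, 0], [0, 0, 0, -6.9, 0, 2.0, 0], [0, 0, 0, -7.5, 0, 2.4, 0], [0, 0, 0, -8.2, 0, 2.8, 0], [0, 0, 0, -8.7, 0, 3.3, 0], [0, 0, 0, -9.3, 0, 3.8, 0], [0, 0, 0, -9.8, 0, 4.3, 0], [0, 0, 0, -10.4, 0, 4.9, 0], [0, 0, 0, -10.9, 0, 5.4, 0], [0, 0, 0, -11.3, 0, 6.0, 0], [0, 0, 0, -11.3, 0, 6.0, 0]],
])

```text
time: 10.6
tool_pos: [0.5063, -0.102, 0.169]
ee_rot: [-3.13, 0.001, 1.079]
wrist_force: [-0.6, 0.2, 0.0]
width: 0.0005
```

Run:
```python
from mv import *
s=robot.snapshot("scene");draw(s,np.r_[t[:3],.4,0],"pics/s7.png",(240,110,380,260))
rows2([lidtcp(a) for a in np.arange(.4,-.05,-.05)],0)
```

```text
t 10.65 F [-0.4 -0.3  0.5] tcp case [-0.0003 -0.0363  0.1695] rot [-0.011  0.    -0.002]
[0.02, 0.03, -0.05] case [ 0.    -0.036  0.17 ]
[-0.4, 0.04, 0.57] case [ 0.    -0.04   0.164]
[-0.79, 0.05, 1.22] case [ 0.    -0.044  0.157]
[-1.14, 0.05, 1.89] case [ 0.    -0.048  0.151]
[-1.46, 0.06, 2.57] case [ 0.    -0.051  0.144]
[-1.75, 0.07, 3.27] case [ 0.    -0.054  0.137]
[-1.99, 0.08, 3.99] case [ 0.    -0.056  0.13 ]
[-2.2, 0.09, 4.72] case [ 0.    -0.058  0.122]
[-2.37, 0.09, 5.45] case [ 0.    -0.06   0.115]
```

View pics/s7.png

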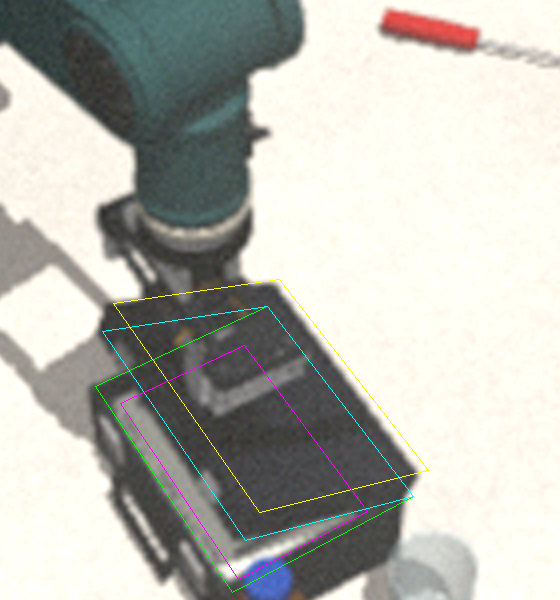

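drive_tool([
  [[0, 0, 0, -0.4, 0, 0.6, 0], [0, 0, 0, -0.8, 0, 1.2, 0], [0, 0, 0, -1.1, 0, 1.9, 0], [0, 0, 0, -1.5, 0.1, 2.6, 0], [0, 0, 0, -1.8, 0.1, 3.3, 0], [0, 0, 0, -2.0, 0.1, 4.0, 0], [0, 0, 0, -2.2, 0.1, 4.5, 0], [0, 0, 0, -2.3, 0.1, 5.0, 0], [0, 0, 0, -2.4, 0.1, 5.3, 0], [0, 0, 0, -2.4, 0.1, 5.5, 0], [0, 0, 0, -2.4, 0.1, 5.5, 0]],
])

```text
time: 11.75
tool_pos: [0.4955, -0.1233, 0.1152]
ee_rot: [-3.131, 0.001, 1.079]
wrist_force: [-1.9, 0.6, 3.7]
width: 0.0006
```

drive_tool([
  [[0, 0, 0, 0, 0, 0.1, 0], [0, 0, 0, 0, 0, 0.2, 0], [0, 0, 0, 0, 0, 0.2, 0]],
])

```text
time: 12.05
tool_pos: [0.4955, -0.1233, 0.1151]
ee_rot: [-3.132, 0.001, 1.079]
wrist_force: [-3.4, 1.5, 8.3]
width: 0.0007
```

Run:
```python
from mv import *
s=robot.snapshot("scene");draw(s,np.r_[t[:3],0,0],"pics/s8.png",(240,110,380,260))
rows2([(0,-.06,.15)],0)
```

```text
t 12.1 F [-2.9  0.5  8.4] tcp case [ 1.000e-04 -6.050e-02  1.151e-01] rot [-0.01   0.001 -0.001]
[0.05, -0.04, -3.49] case [ 0.   -0.06  0.15]
```

View pics/s8.png

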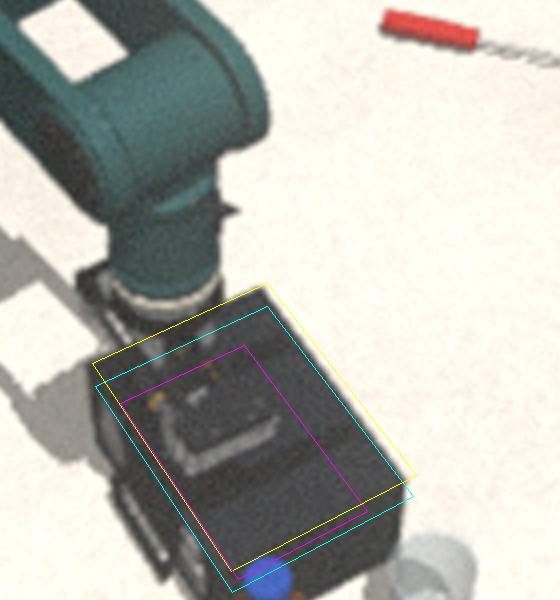

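drive_tool([
  [[0, 0, 0, 0, 0, -1.5, 0], [0, 0, 0, 0, 0, -5, 0], [0, 0, 0, 0, 0, -10, 0], [0, 0, 0, 0, 0, -15, 0], [0, 0, 0, -5, 0, -20, 0], [0, 0, 0, -10, 3, -22, 0], [0, 0, 0, -14, 6, -22, 0], [0, 0, 0, -14, 10, -22, 0], [0, 0, 0, -14, 10, -22, 0]],
])

```text
time: 13.0
tool_pos: [0.5212, -0.2989, 0.3304]
ee_rot: [-3.129, 0.001, 1.075]
wrist_force: [0.8, 0.5, -0.5]
width: 0.0006
```

Run:
```python
from mv import *
o=robot.get_obs();print(o["tool_pos"],o["wrist_force"])
for n,roi in(("scene",(240,140,380,290)),("top",(280,110,440,260))):
    s=robot.snapshot(n);np.savez(f"pics/{n}9.npz",**s)
    draw(s,np.r_[t[:3],0,0],f"pics/{n}9.png",roi)
    P=cloud(s).reshape(-1,3);q=tocase(P,*t[:3])
    for y0 in(-.06,-.03,0,.03,.06):
      r=[]
      for x0 in(-.08,0,.08):
        m=(abs(q[:,0]-x0)<.02)&(abs(q[:,1]-y0)<.012)&(q[:,2]>.05)&(q[:,2]<.2);r.append((m.sum(),np.round(np.median(q[m,2]),4) if m.any() else None))
      print(n,y0,r)
```

```text
[ 0.52115764 -0.29892326  0.33036947] [ 0.83446709  0.51634195 -0.54411116]
scene -0.06 [(np.int64(80), np.float64(0.1141)), (np.int64(77), np.float64(0.1145)), (np.int64(97), np.float64(0.1148))]
scene -0.03 [(np.int64(74), np.float64(0.1146)), (np.int64(81), np.float64(0.1139)), (np.int64(94), np.float64(0.1144))]
scene 0 [(np.int64(76), np.float64(0.115)), (np.int64(78), np.float64(0.114)), (np.int64(89), np.float64(0.1148))]
scene 0.03 [(np.int64(70), np.float64(0.1142)), (np.int64(81), np.float64(0.1145)), (np.int64(90), np.float64(0.1143))]
scene 0.06 [(np.int64(68), np.float64(0.1142)), (np.int64(73), np.float64(0.1139)), (np.int64(82), np.float64(0.1145))]
top -0.06 [(np.int64(132), np.float64(0.1155)), (np.int64(130), np.float64(0.1157)), (np.int64(126), np.float64(0.1158))]
top -0.03 [(np.int64(130), np.float64(0.1156)), (np.int64(128), np.float64(0.1159)), (np.int64(121), np.float64(0.116))]
top 0 [(np.int64(127), np.float64(0.1158)), (np.int64(124), np.float64(0.1157)), (np.int64(122), np.float64(0.1155))]
top 0.03 [(np.int64(129), np.float64(0.1159)), (np.int64(127), np.float64(0.1156)), (np.int64(124), np.float64(0.1163))]
top 0.06 [(np.int64(130), np.float64(0.1154)), (np.int64(127), np.float64(0.1164)), (np.int64(120), np.float64(0.1159))]
```

View pics/scene9.png

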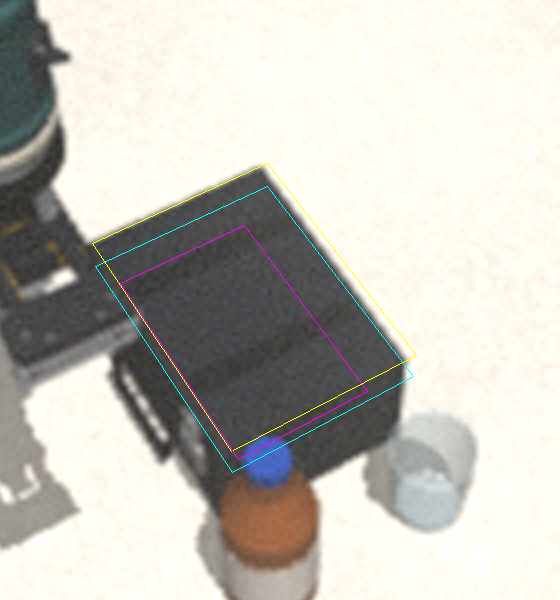

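View pics/top9.png

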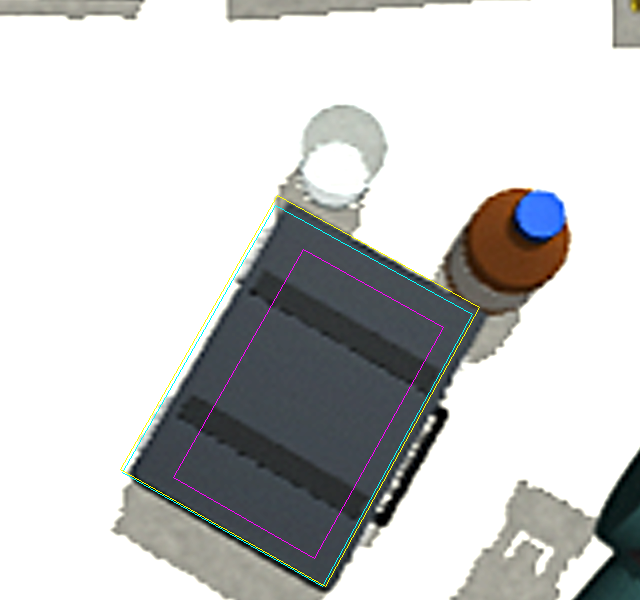

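Run:
```python
from bench import robot
print(robot.close_job())
```

```text
the job is handed in; nothing more can be done
None
```

The job is done and handed in. With the fingers shut, I first pushed the white flap down over the probe. Then, going round behind it, I swung the dark lid closed onto the rim.

**Flap:** in the images before I touched the lid, it lay flat, with its top face at about 75 mm, as specified for fully down.

**Lid:** it lies level at about 115 mm over its whole surface (114–116 mm in the scene and top cameras), as expected for fully shut. When I pressed on it, it did not move any further.

**Forces and time:** the highest wrist force I read at the end of a move was about 15 N, while pressing the flap to its stop. The arm finished at 13 s with the gripper clear of everything.

**Surroundings:** the case, bottle and beaker look unmoved in the final pictures. I did not check the vial rack, screwdriver and wrench again, but the arm did not go down near them.

**Disagreements:**
- My first fit to the depth data gave a wrong flap angle. I replaced it with a fit to picked image corners, and the later pictures agreed with that.
- The shut lid looks a few millimetres smaller at the hinge side than the drawn outline. I put this down to the lid's shape, because its height and the case position both match.

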